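# Set the length stop on a drilling fence

## Robot

A 7-joint arm with a two-finger parallel gripper is mounted at the origin on the work surface. World frame = base frame: x ahead of the robot, y to its left, z up, the work surface at z = 0. Lengths are in m, angles in rad, forces in N, time in s.
With the tool pointing down it reaches from about 0.375 to 0.925 m from the base axis. Payload 3.1 kg.
Tool frame: the origin (TCP) lies between the finger pads; the fingertips stand 17 mm ahead of it and the grasp point (between the pads) lies 2 mm behind it; z points along the fingers, x is the direction in which the jaws open and shut, and the axes are right-handed (so a half turn about z gives the same grasp; the last joint's range is limited). The gripper opens to 85 mm and grips with 20 to 120 N. Pads are 22 mm wide; open, the fingers measure 114 mm over their backs; the gripper's body (76 mm by 85 mm) begins 54 mm behind the grasp point. The pads swing forward as they close: fully open they stand 13 mm farther back than shut.
Start: joints at [-1.355, 0.383, 0.044, 1.598, -0.018, 1.161, -0.05], TCP at [0.201, 0.618, 0.248] pointing down, gripper open.
Joint ranges: [-2.61, 2.61], [-0.41, 2.15], [-1.48, 1.57], [0, 2.5], [-1.57, 4.71], [0.05, 1.97], [-2.85, 2.85]. Speed limits (rad/s): [2.79, 2.79, 3.14, 3.14, 3.14, 3.14, 3.14].

## Interface

Orientations are given as a rotation vector (axis times angle).
In Python, from workcell import bot gives the robot as it stands.
- The arm moves only by the shell command python3 -m creep 'ROWS' [OPENING] [FORCE]. ROWS is JSON, a list of rows, each an object with "translation": the shift along the tool's x, y, z in m, a list of three; "dr": the turn, a rotation vector about the tool's x, y, z in rad, a list of three. A call has 1 to 10 rows; each row is the pose to reach, as a shift and turn from the pose measured when the call began, along the tool's axes at that moment; what a row does not reach only later rows make up. A row lasts 1/12 s, in which the tool goes at most 41.7 mm and 7.16 degrees, less where a joint would pass 70% of its speed; a pose out of reach is approached as far as the arm can. A call with a gripper value outside its range is refused whole. OPENING is the finger opening in m, from 0 to 0.0854, set as the call begins (- or left out, the last holds). The fingers move at their own pace and stop on an object; FORCE is the grip in N (left out, the last holds). Time passes only in rows, so rows that repeat a pose let the fingers close. It gives the time, the measured TCP pose, the force and the opening at its end, in the units of the state.
- bot.state(): the state, without advancing time (a new reading comes with each control period).
- bot.snapshot(name): name is "scene" or "top"; returns the picture (384x512x3 uint8, blue, green, red); there is no depth.
- bot.camera_params(name): a dict with "K" (3x3 intrinsics, pixels), "k1" (the pictures are not rectified: a ray, as slopes to the right and down, at radius r is drawn at 1 + k1 r^2 times it, then the intrinsics apply), "rvec" (rotation vector, rad) and "tvec" (3), from world to camera coordinates, as OpenCV has them. Camera axes: x right, y down, z forward; pixel columns grow to the right and rows downward; lengths in m; the calibration is good to about 2 mm. A picture is of the moment at which its call begins. camera_params takes no time and is no camera call.
- bot.close_job(): hands the job in, once; it reports no verdict.
The state is a dict: "time": time; "q": joint angles; "joint_vel": joint speeds; "joint_efforts": joint torques, N m; "ee_pos": TCP position; "orientation": TCP orientation; "ft_force": force on the tool from outside, world axes, zero at the start; "torque": the same for the moment, N m; "opening": finger opening in m.
Only numpy, scipy, OpenCV 4.12 (cv2) and the standard library are available. Lean on these libraries where they do the work, as an engineer would, in place of code of your own. Each camera call takes 0.05 s, during which the arm holds its last target. There are 200 camera calls.

## Task

Set the fence for the next board: hold down the thumb button of the sliding stop and, keeping it down, slide the stop along the rail until its steel plate comes up to the end of the clamped pine board. Then let go, so that the button springs up and locks the stop there.

Things in the scene. Friction and masses are not known exactly. Their poses are not given: they have to be found in the camera images.
- button_top (a point): Top centre of the stop's release button: a grey plate, 40 mm along the rail, 44 across, unpressed top 93 mm above the table, between the two end walls of a black block (76 x 60 mm) on an aluminium rail 640 mm long, 57 mm high. Walls are 60 mm apart and rise 15 above the button. Axes: y along the rail towards the pine board, z up. The other block on the rail has a knob, no button, and is fixed.
- release (a joint): How far the button is pressed down, m: 0 up, stop locked on the rail by hidden teeth 4 mm apart; 0.012 fully down (hard end). The spring pushes back with 5 N at first, 9 N fully down. From 0.0075 on the stop is free and slides with about 1 N; hold 0.009 to 0.012. A finger on the button takes the stop along by friction or by pushing on an end wall. Let go, the stop backs up to 3 mm as it locks.
- stop_face (a point): Centre of the front of the stop's steel plate (60 mm across, 62 high, 10 thick), which hangs beside the rail, on the side away from the robot, and is to meet the board. Moves with the stop: 38 mm ahead of the button's centre along the rail, 55 mm to the side. Axes as button_top.
- board_end (a point): Top edge of the pine board's end that faces the stop, in line with stop_face. The board (180 mm along the rail, 90 wide, 35 thick, top 47 mm above the table) is clamped and fixed. Axes: y along the rail, from the stop towards the board; z up. The stop must slide along +y by the y distance from stop_face to board_end (70 to 220 mm); the board's end stops it.

How it is judged:
On the way:
1. the stop is on its way, 20 to 60 mm from where it started, with its button held down (distance of stop_face from where it was at the start of the episode between 0.02 and 0.06 m and value of joint release above 0.002 m), for 0.05 s.
At the end, for the whole second after the job is handed in: the stop's steel plate is at the end of the board, with a gap of no more than 15 mm, and the button is up (pressed less than 2 mm), so the stop is locked (y of stop_face in the frame of board_end between -0.015 and 0.005 m and value of joint release below 0.002 m); the robot touches nothing.
It also fails if it takes over 32 s, if anything falls off the work surface, if the arm or the gripper's body presses on something with over 40 N, if the wrist force passes 120 N, or if a joint passes its speed limit or range.

## Working session

There is one attempt and no reset: what is moved stays moved. The work goes in short steps, Python scripts to look and compute and a shell command to move; the robot and the scene stay as the last step left them, time stands still between calls to the robot, and variables do not carry over. Pictures are saved under pics/ and viewed, about 8 in all and at most 12, crops included, and the job is handed in when it is done.

```bash
mkdir -p pics; python3 - <<'E'
from workcell import bot
import cv2
for n in("scene","top"):
    cv2.imwrite(f"pics/{n}0.png",bot.snapshot(n)); print(n,bot.camera_params(n))
s=bot.state();print({k:s[k] for k in("time","ee_pos","orientation","ft_force","opening")})
E
```

```text
scene {'K': array([[421.78784314,   0.        , 256.21860505],
       [  0.        , 421.78784314, 194.55657377],
       [  0.        ,   0.        ,   1.        ]]), 'k1': -0.07810058486079242, 'rvec': array([ 1.26040282,  2.39204551, -0.81914704]), 'tvec': array([ 0.4045611 , -0.26549909,  1.05593562])}
top {'K': array([[448.712642  ,   0.        , 258.03436938],
       [  0.        , 448.712642  , 189.25377624],
       [  0.        ,   0.        ,   1.        ]]), 'k1': -0.16716000167271136, 'rvec': array([ 2.20503844, -2.19807363,  0.1353984 ]), 'tvec': array([-0.0874156 ,  0.58984081,  0.69012221])}
{'time': 0.1, 'ee_pos': array([0.20040382, 0.6174618 , 0.2469856 ]), 'orientation': array([ 2.53997884,  1.84620186, -0.00294415]), 'ft_force': array([ 0.11985416,  0.25891173, -0.09070204]), 'opening': 0.08527445743106617}
```

View pics/top0.png

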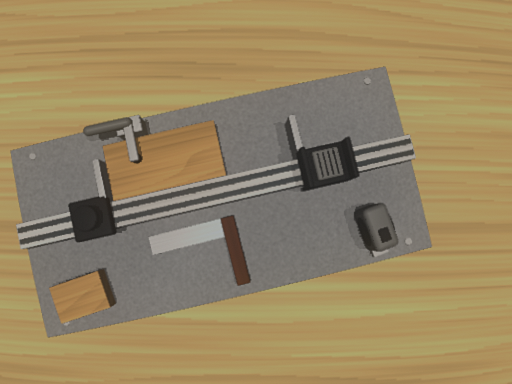

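View pics/scene0.png

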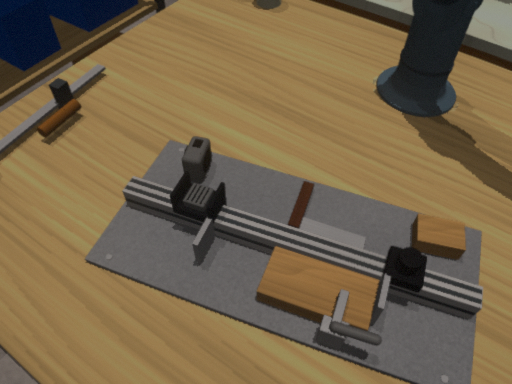

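```bash
python3 - <<'E'
import cv2
a=cv2.imread("pics/top0.png")[95:215,195:375]; cv2.imwrite("pics/c1.png",cv2.resize(a,None,fx=4.4,fy=4.4,interpolation=cv2.INTER_CUBIC))
E
cat > h.py <<'E'
import numpy as np,cv2
from workcell import bot
def w(n,uv,z):
    p=bot.camera_params(n);R=cv2.Rodrigues(p["rvec"])[0];c=-R.T@p["tvec"]
    x=(np.array(uv,float)-p["K"][:2,2])/p["K"][0,0]
    k=p["k1"];y=x.copy()
    for _ in range(20): y=x/(1+k*(y@y))
    d=R.T@np.array([*y,1]);return c+d*(z-c[2])/d[2]
E
```

```text
(no output)
```

View pics/c1.png

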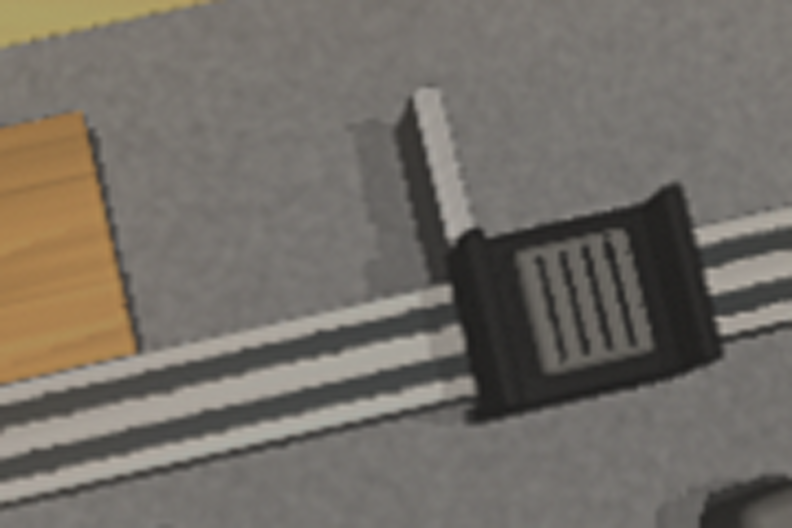

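```bash
python3 - <<'E'
from h import *
c=lambda u,v:(195+(u+.5)/4.4-.5,95+(v+.5)/4.4-.5)
q=np.array([w("top",c(*p),.093) for p in[(515,250),(628,230),(653,353),(543,375)]]);b=q.mean(0)
print("button",b,[np.linalg.norm(q[i]-q[i-1]) for i in range(4)])
r=(w("top",(411.5,137),.057)+w("top",(413.5,157),.057))/2; l=(w("top",(19,227),.057)+w("top",(22,246),.057))/2
d=(l-r);print("rail",r,l,np.linalg.norm(d));d/=np.linalg.norm(d)
e=[w("top",c(82,113),.047),w("top",c(137,352),.047)];print("board",e,[(x-b)@d-.038 for x in e]);print("d",d,"yaw",np.arctan2(d[1],d[0]))
n=np.array([-d[1],d[0],0]);print("button off rail",(b-r)@n, "board off",[(x-b)@n for x in e])
s=bot.state();R=cv2.Rodrigues(s["orientation"])[0];print(R)
a=R.T@(b-s["ee_pos"]);print("to button in tool",a,"d in tool",R.T@d, "angle",np.degrees(np.arctan2((R.T@d)[1],(R.T@d)[0])))
print("scene check button",w("scene",(199,197),.093))
E
```

```text
button [ 0.62355443 -0.18459652  0.093     ] [np.float64(0.04274217618725524), np.float64(0.039125480195585406), np.float64(0.04217392153775181), np.float64(0.038075739162201874)]
rail [ 0.65644814 -0.3306888   0.057     ] [0.51189635 0.28645042 0.057     ] 0.6338422889810346
board [array([ 0.69643567, -0.01420592,  0.047     ]), array([ 0.6108546 , -0.03459335,  0.047     ])] [np.float64(0.11127942078443401), np.float64(0.11094655456805885)]
d [-0.22805641  0.97364792  0.        ] yaw 1.8008773488310312
button off rail -0.001290386504919916 board off [np.float64(-0.10981933235455899), np.float64(-0.021844023982040085)]
[[ 3.08624555e-01  9.51183740e-01 -6.14390956e-04]
 [ 9.51180861e-01 -3.08625136e-01 -2.34413566e-03]
 [-2.41932021e-03  1.39060906e-04 -9.99997064e-01]]
to button in tool [-0.63193531  0.65000793  0.1556053 ] d in tool [ 0.85573146 -0.51741577 -0.00214225] angle -31.159145149719215
scene check button [ 0.6305792  -0.17988684  0.093     ]
```

```bash
R='x'; python3 -m creep '[{"translation":[-0.03,0.03,0],"dr":[0,0,0.05]},{"translation":[-0.06,0.06,0],"dr":[0,0,0.1]},{"translation":[-0.09,0.09,0],"dr":[0,0,0.15]},{"translation":[-0.12,0.12,0],"dr":[0,0,0.2]},{"translation":[-0.15,0.15,0],"dr":[0,0,0.25]},{"translation":[-0.18,0.18,0],"dr":[0,0,0.3]},{"translation":[-0.21,0.21,0],"dr":[0,0,0.35]},{"translation":[-0.24,0.245,0],"dr":[0,0,0.4]},{"translation":[-0.27,0.275,0],"dr":[0,0,0.45]},{"translation":[-0.30,0.305,0],"dr":[0,0,0.5]}]' 0 40
cat >> h.py <<'E'
def rel(b,d=np.array([-.22806,.97365,0])):
    s=bot.state();R=cv2.Rodrigues(s["orientation"])[0];t=R.T@d
    print("t",s["time"],"pos",s["ee_pos"],"F",s["ft_force"],"open",s["opening"])
    print("shift",R.T@(np.array(b)-s["ee_pos"]),"d",t,"turn",np.arctan2(t[1],t[0])+np.pi/2,"down",R.T@[0,0,-1]);print(s["q"])
E
python3 -c "
from h import *
rel([.6236,-.1846,.16])"
```

```text
time: 0.93
ee_pos: [0.3928, 0.2464, 0.2475]
orientation: [2.919, 1.157, -0.003]
ft_force: [0.4, 0.4, -0.9]
opening: 0.0002
t 0.9333 pos [0.39282773 0.24637667 0.24750615] F [ 0.44204748  0.43823767 -0.9271265 ] open 0.00016049137946317856
shift [-0.12695514  0.4719574   0.08827604] d [ 0.5009059  -0.86550271 -0.00200929] turn 0.5246446530544606 down [ 0.00223024 -0.00103078  0.99999698]
[-0.98351141  0.01804599  0.33938605  2.04244554 -0.0053587   1.08423913
  0.11307061]
```

```bash
python3 -m creep '[{"translation":[-0.01,0.036,0],"dr":[0,0,0.06]},{"translation":[-0.02,0.074,0],"dr":[0,0,0.12]},{"translation":[-0.03,0.112,0],"dr":[0,0,0.18]},{"translation":[-0.04,0.149,0],"dr":[0,0,0.24]},{"translation":[-0.05,0.186,0],"dr":[0,0,0.3]},{"translation":[-0.06,0.223,0],"dr":[0,0,0.36]},{"translation":[-0.07,0.26,0],"dr":[0,0,0.42]},{"translation":[-0.08,0.297,0],"dr":[0,0,0.48]},{"translation":[-0.09,0.334,0],"dr":[0,0,0.525]},{"translation":[-0.1,0.371,0],"dr":[0,0,0.525]}]'
python3 -c "
from h import *
rel([.6236,-.1846,.16])"
```

```text
time: 1.77
ee_pos: [0.5744, -0.0938, 0.2477]
orientation: [3.119, 0.358, -0.003]
ft_force: [0.2, 0.8, -1.0]
opening: -0.0001
t 1.7667 pos [ 0.57437964 -0.09380714  0.24768948] F [ 0.17571634  0.75350994 -1.02433262] open -8.230491357917985e-05
shift [0.02753438 0.09944802 0.08779168] d [-0.00141067 -1.0000006  -0.00158026] turn -0.0014106716098964966 down [ 0.00201646 -0.0015831   0.99999671]
[-0.48970884  0.30172179  0.69383738  1.79221636 -0.20975252  1.12445237
  0.50205266]
```

```bash
python3 -m creep '[{"translation":[0.01,0.035,0],"dr":[0,0,0]},{"translation":[0.02,0.07,0.02],"dr":[0,0,0]},{"translation":[0.0275,0.099,0.04],"dr":[0,0,0]},{"translation":[0.0275,0.099,0.07],"dr":[0,0,0]},{"translation":[0.0275,0.099,0.09],"dr":[0,0,0]},{"translation":[0.0275,0.099,0.1],"dr":[0,0,0]},{"translation":[0.0275,0.099,0.1],"dr":[0,0,0]},{"translation":[0.0275,0.099,0.1],"dr":[0,0,0]}]'
python3 - <<'E'
from h import *
rel([.6236,-.1846,.11])
a=bot.snapshot("scene")[120:270,130:280];b=bot.snapshot("top")[95:215,245:395]
a=cv2.resize(a,None,fx=2.6,fy=2.6,interpolation=2);b=cv2.resize(b,(390,312),interpolation=2)
b=cv2.copyMakeBorder(b,0,78,0,0,0)
cv2.imwrite("pics/c2.png",np.hstack([a,b]))
E
```

```text
time: 2.43
ee_pos: [0.6233, -0.1835, 0.1475]
orientation: [3.12, 0.36, -0.004]
ft_force: [-0.2, 0.2, 0.5]
opening: 0.0004
t 2.4333 pos [ 0.62331348 -0.18350502  0.14754753] F [-0.17179308  0.19576814  0.50441103] open 0.00043695207938282285
shift [0.00013699 0.00109245 0.03754845] d [-5.07621966e-04 -1.00000218e+00 -1.03730081e-03] turn -0.0005076208172511976 down [ 0.00285423 -0.00103874  0.99999539]
[-0.26155747  0.55787724  0.64260238  1.70303771 -0.38084507  1.01127898
  0.74389257]
```

View pics/c2.png

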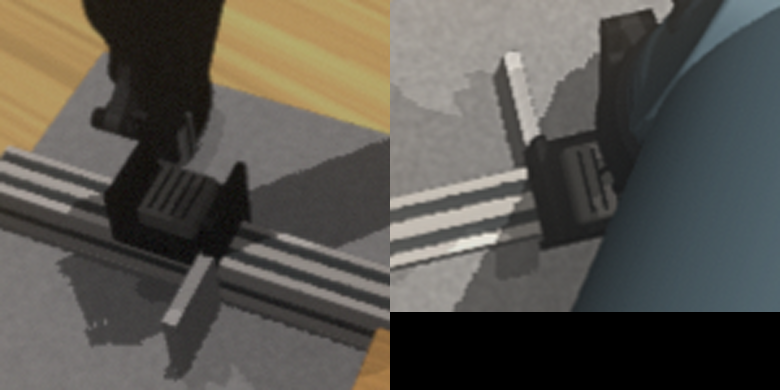

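```bash
python3 - <<'E'
from h import *
p=bot.camera_params("scene")
P=np.array([[.6233,-.1835,.1305],[.6236,-.1846,.093],[.6233,-.1835,.1475]])
u=[]
for X in P:
    R=cv2.Rodrigues(p["rvec"])[0];c=R@X+p["tvec"];x=c[:2]/c[2];x=x*(1+p["k1"]*(x@x));u.append((p["K"]@[*x,1])[:2])
print(u,[(np.array(a)-[130,120])*2.6 for a in u])
print(w("scene",(130+177/2.6,120+200/2.6),.093))
E
```

```text
[array([197.91370521, 179.20002826]), array([199.42488208, 193.12928452]), array([196.8963587 , 172.40795343])] [array([176.57563355, 153.92007348]), array([180.50469341, 190.13613975]), array([173.93053262, 136.26067891])]
[ 0.63134784 -0.18128812  0.093     ]
```

```bash
python3 -m creep '[{"translation":[0.003,0,0.015],"dr":[0,0,0]},{"translation":[0.003,0.001,0.03],"dr":[0,0,0]},{"translation":[0.003,0.001,0.036],"dr":[0,0,0]},{"translation":[0.003,0.001,0.036],"dr":[0,0,0]},{"translation":[0.003,0.001,0.041],"dr":[0,0,0]},{"translation":[0.003,0.001,0.041],"dr":[0,0,0]},{"translation":[0.003,0.001,0.041],"dr":[0,0,0]}]'
python3 -c "
from h import *
rel([.626,-.1846,.0995])"
```

```text
time: 3.12
ee_pos: [0.6277, -0.1842, 0.1091]
orientation: [3.119, 0.36, 0.001]
ft_force: [-2.3, 1.4, 3.8]
opening: 0.0001
t 3.1167 pos [ 0.62767197 -0.18423097  0.10910128] F [-2.33010745  1.38779502  3.83373662] open 0.00010429346129694635
shift [-1.71500863e-03 -3.63664079e-05  9.60071313e-03] d [-5.45082405e-04 -1.00000142e+00 -1.59343738e-03] turn -0.0005450815739447279 down [-3.05130930e-04 -1.59326669e-03  9.99998684e-01]
[-0.23858298  0.61048526  0.61507156  1.71384984 -0.41708304  0.95045196
  0.76742281]
```

```bash
python3 -m creep '[{"translation":[0,0,0.004],"dr":[0,0,0]},{"translation":[0,0,0.008],"dr":[0,0,0]},{"translation":[0,0,0.01],"dr":[0,0,0]},{"translation":[0,0,0.01],"dr":[0,0,0]},{"translation":[0,0,0.01],"dr":[0,0,0]},{"translation":[0,0,0.01],"dr":[0,0,0]}]'
python3 -c "
from h import *
rel([.626,-.1846,.0985])"
```

```text
time: 3.62
ee_pos: [0.6281, -0.186, 0.1011]
orientation: [3.118, 0.358, 0.003]
ft_force: [-2.9, 0.6, 8.3]
opening: 0.0001
t 3.6167 pos [ 0.62810669 -0.18602827  0.10114771] F [-2.87189651  0.62124936  8.31791086] open 6.362550088535846e-05
shift [-0.00173284 -0.00187763  0.00263822] d [-0.00160088 -0.99999534 -0.00352664] turn -0.0016008827299442974 down [-0.00166704 -0.00352396  0.9999924 ]
[-0.23265567  0.62118382  0.6100732   1.71653907 -0.42406417  0.93602108
  0.773174  ]
```

```bash
python3 -m creep '[{"translation":[0,0,0.003],"dr":[0,0,0]},{"translation":[0,0,0.006],"dr":[0,0,0]},{"translation":[0,0,0.006],"dr":[0,0,0]},{"translation":[0,-0.005,0.006],"dr":[0,0,0]},{"translation":[0,-0.01,0.006],"dr":[0,0,0]},{"translation":[0,-0.016,0.006],"dr":[0,0,0]},{"translation":[0,-0.022,0.006],"dr":[0,0,0]},{"translation":[0,-0.028,0.006],"dr":[0,0,0]},{"translation":[0,-0.034,0.006],"dr":[0,0,0]},{"translation":[0,-0.04,0.006],"dr":[0,0,0]}]'
python3 - <<'E'
from h import *
rel([.626,-.1846,.0985])
a=bot.snapshot("scene")[120:320,130:330]
cv2.imwrite("pics/c3.png",cv2.resize(a,None,fx=3,fy=3,interpolation=2))
E
```

```text
time: 4.45
ee_pos: [0.6198, -0.1505, 0.0981]
orientation: [3.114, 0.354, 0.007]
ft_force: [-3.2, -1.4, 11.1]
opening: -0.0004
t 4.45 pos [ 0.61978832 -0.15047025  0.09810861] F [-3.17847787 -1.43462218 11.14354364] open -0.00037352038062797994
shift [-0.00160756  0.0346551  -0.00013225] d [-0.0036513  -0.99996673 -0.00767437] turn -0.0036514069445807706 down [-0.00392599 -0.00766     0.99996295]
[-0.29845658  0.59477552  0.61345029  1.76622545 -0.41536749  0.90638315
  0.71909367]
```

View pics/c3.png

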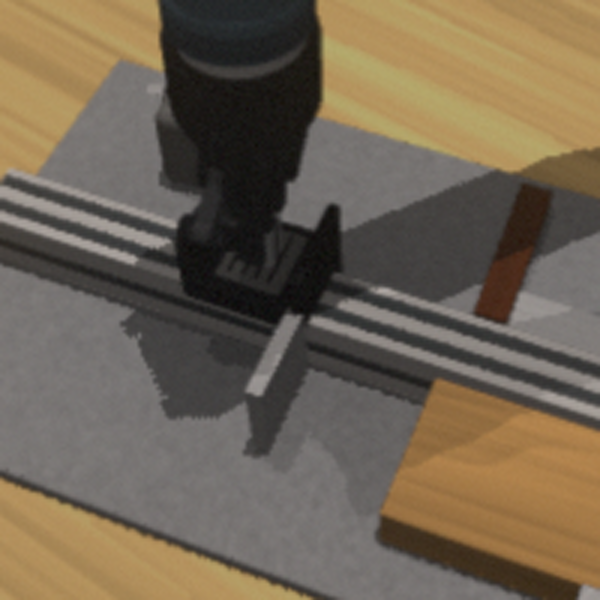

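```bash
python3 -m creep '[{"translation":[0,-0.006,0.004],"dr":[0,0,0]},{"translation":[0,-0.012,0.004],"dr":[0,0,0]},{"translation":[0,-0.018,0.004],"dr":[0,0,0]},{"translation":[0,-0.024,0.004],"dr":[0,0,0]},{"translation":[0,-0.03,0.004],"dr":[0,0,0]},{"translation":[0,-0.036,0.004],"dr":[0,0,0]},{"translation":[0,-0.042,0.004],"dr":[0,0,0]},{"translation":[0,-0.048,0.004],"dr":[0,0,0]},{"translation":[0,-0.054,0.004],"dr":[0,0,0]},{"translation":[0,-0.06,0.004],"dr":[0,0,0]}]'
python3 - <<'E'
from h import *
rel([.626,-.1846,.0985])
a=bot.snapshot("scene")[120:320,130:330]
cv2.imwrite("pics/c4.png",cv2.resize(a,None,fx=3,fy=3,interpolation=2))
E
```

```text
time: 5.33
ee_pos: [0.6066, -0.0944, 0.098]
orientation: [3.113, 0.352, 0.009]
ft_force: [-6.8, -2.7, 18.9]
opening: -0.0001
t 5.3333 pos [ 0.60664965 -0.09438097  0.09796103] F [-6.75020149 -2.74291583 18.87215974] open -7.44027140451433e-05
shift [-0.00128365  0.09226302  0.00029582] d [-0.00486239 -0.99994926 -0.00913863] turn -0.004862602759380108 down [-0.0048379  -0.00911509  0.99994675]
[-0.40304977  0.55454712  0.6190445   1.82818011 -0.39901379  0.87851962
  0.62717577]
```

View pics/c4.png

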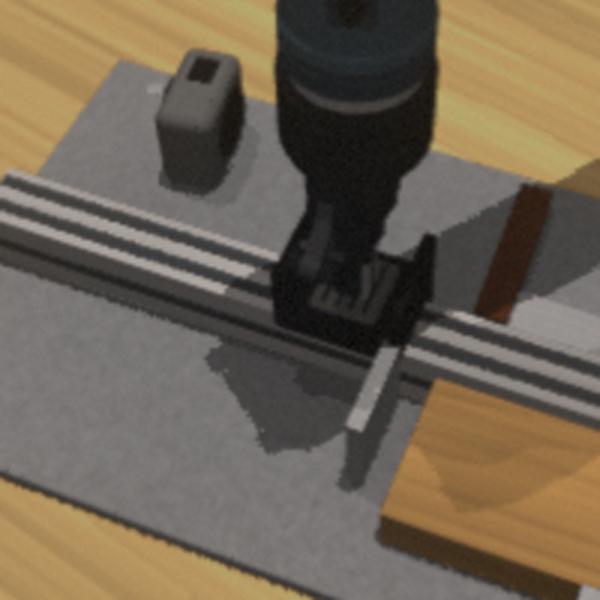

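```bash
python3 -m creep '[{"translation":[0,-0.004,0.003],"dr":[0,0,0]},{"translation":[0,-0.008,0.003],"dr":[0,0,0]},{"translation":[0,-0.012,0.003],"dr":[0,0,0]},{"translation":[0,-0.016,0.003],"dr":[0,0,0]},{"translation":[0,-0.02,0.003],"dr":[0,0,0]},{"translation":[0,-0.022,0.003],"dr":[0,0,0]},{"translation":[0,-0.022,0.003],"dr":[0,0,0]}]'
python3 - <<'E'
from h import *
rel([.626,-.1846,.0985])
a=bot.snapshot("scene")[170:300,200:330]
cv2.imwrite("pics/c5.png",cv2.resize(a,None,fx=4.5,fy=4.5,interpolation=2))
E
```

```text
time: 5.97
ee_pos: [0.6021, -0.0754, 0.098]
orientation: [3.111, 0.351, 0.011]
ft_force: [-4.5, -3.8, 13.8]
opening: 0.0003
t 5.9667 pos [ 0.60209166 -0.07539438  0.09804163] F [-4.54955805 -3.81231553 13.82360152] open 0.0002521919732266807
shift [-0.00101554  0.11178542  0.00082134] d [-0.00544748 -0.99992155 -0.01152886] turn -0.005447849840451546 down [-0.00560714 -0.01149827  0.99991817]
[-0.44060849  0.54180623  0.62137629  1.84723818 -0.39180722  0.86882747
  0.59215628]
```

View pics/c5.png

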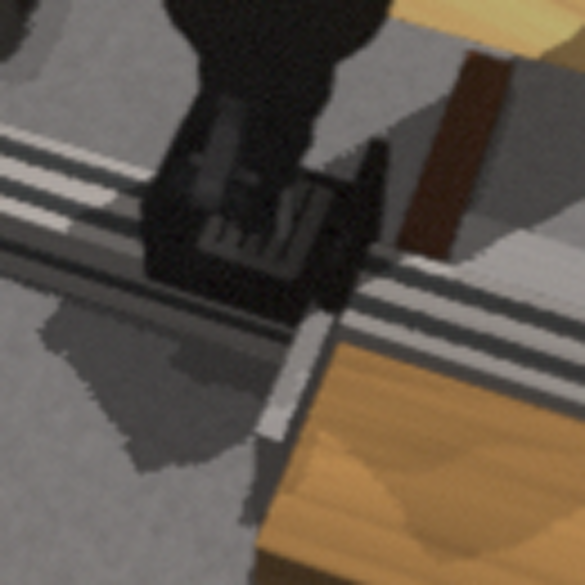

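```bash
python3 -m creep '[{"translation":[0,-0.004,0.002],"dr":[0,0,0]},{"translation":[0,-0.007,0.002],"dr":[0,0,0]},{"translation":[0,-0.009,0.002],"dr":[0,0,0]},{"translation":[0,-0.009,0.002],"dr":[0,0,0]},{"translation":[0,-0.009,0.002],"dr":[0,0,0]}]'
python3 - <<'E'
from h import *
rel([.626,-.1846,.0985])
E
```

```text
time: 6.43
ee_pos: [0.6022, -0.0723, 0.0989]
orientation: [3.105, 0.345, 0.019]
ft_force: [-0.4, -4.7, 9.2]
opening: -0.0001
t 6.4333 pos [ 0.60219251 -0.07233999  0.09893487] F [-0.43503808 -4.72248224  9.17001237] open -0.00012835033453671035
shift [-0.00141562  0.11472006  0.00256883] d [-0.00880746 -0.99978704 -0.01881437] turn -0.008809111760790467 down [-0.01029666 -0.01872338  0.99977168]
[-0.45322805  0.53752233  0.62580193  1.85285897 -0.38686203  0.86042815
  0.57837877]
```

```bash
python3 -m creep '[{"translation":[0,0,-0.008],"dr":[0,0,0]},{"translation":[0,0,-0.016],"dr":[0,0,0]},{"translation":[0,0,-0.026],"dr":[0,0,0]},{"translation":[0,0.001,-0.045],"dr":[0,0,0]},{"translation":[0,0.001,-0.075],"dr":[0,0,0]},{"translation":[0,0.001,-0.105],"dr":[0,0,0]},{"translation":[0,0.001,-0.135],"dr":[0,0,0]},{"translation":[0,0.001,-0.15],"dr":[0,0,0]},{"translation":[0,0.001,-0.15],"dr":[0,0,0]},{"translation":[0,0.001,-0.15],"dr":[0,0,0]}]'
python3 - <<'E'
from h import *
rel([.626,-.1846,.0985])
a=bot.snapshot("scene")[170:300,200:330]
cv2.imwrite("pics/c6.png",cv2.resize(a,None,fx=4.5,fy=4.5,interpolation=2))
E
```

```text
time: 7.27
ee_pos: [0.6007, -0.0701, 0.2498]
orientation: [3.106, 0.346, 0.022]
ft_force: [-0.4, 0.4, -0.7]
opening: 0.0001
t 7.2667 pos [ 0.60069278 -0.07014158  0.24980376] F [-0.3738823   0.37673672 -0.72338156] open 0.00013118692165412567
shift [-0.00243568  0.11445767  0.15338684] d [-0.00775869 -0.99980642 -0.01823753] turn -0.0077600404488606944 down [-0.01244019 -0.01814011  0.99975806]
[-0.54937842  0.34468442  0.72571927  1.75020247 -0.23765188  1.12171288
  0.46931146]
```

View pics/c6.png

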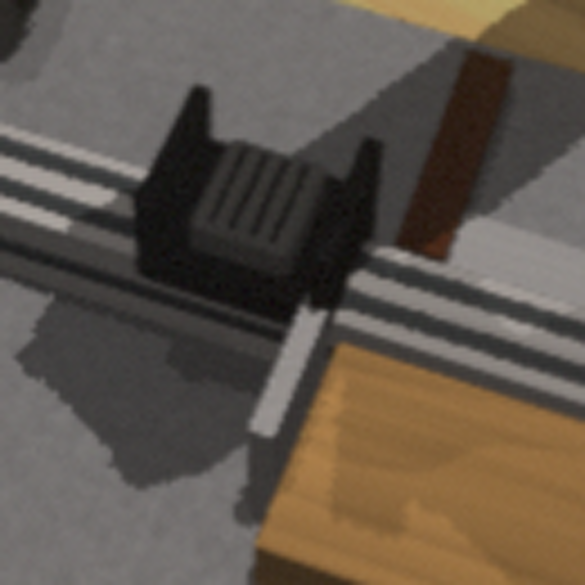

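```bash
python3 -c "
from workcell import bot
print(bot.close_job())"
```

```text
the job is handed in; nothing more can be done
None
```

The stop is locked at the end of the pine board, and I handed the job in at about 7.3 s. No verdict is reported.

**What I did:** With the fingers shut, I pressed the release button down to its hard end. Holding it there, I slid the stop about 113 mm along the rail until the board blocked it, then lifted straight up.

**Contact with the board:** I had measured 111 mm from the stop's plate to the board. On the last push I commanded 9 mm, but the tool moved only about 3 mm, which points to the plate resting against the board.

**Last picture:** The button is up. The plate backed off about 3 mm as it locked, well inside the 15 mm allowed; I judged that gap by eye. The gripper is about 15 cm clear, and the wrist force is below 1 N.

**Forces:** The highest wrist force I read, at the ends of moves, was about 20 N.

**A check that disagreed:** My rough reading of the button position from the scene camera differed by 5–8 mm from the top camera, mostly across the rail. I moved the aim 3 mm to allow for it.

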